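Carry a strap-making kit over to the other rack in reverse order

ROBOT

A 6-joint arm with a two-finger parallel gripper is mounted at the origin on a cart in front of the work surface, level with it; the furniture and walls round the work are solid. World frame = base frame: x ahead of the robot, y to its left, z up, the work surface at z = 0. Lengths are in m, angles in rad, forces in N, time in s.
With the tool pointing down it reaches from about 0.375 to 0.975 m from the base axis. Payload 3.8 kg.
Tool frame: the origin (TCP) lies at the very end of the fingers, on their centre line; the grasp point (between the pads) lies 19 mm behind it; z points along the fingers, y is the direction in which the jaws open and shut (so a half turn about z gives the same grasp; the last joint's range is limited). The gripper opens to 88 mm and grips with 3 to 60 N. Pads are 18 mm wide; open, the fingers measure 123 mm over their backs; the gripper's body (75 mm by 187 mm) begins 45 mm behind the grasp point.
Start: joints at [1.231, 0.264, 1.604, -0, 1.274, -0.037], TCP at [0.201, 0.644, 0.239] pointing down, gripper open.
Joint ranges: [-2.63, 2.63], [-0.94, 2.18], [0.31, 2.57], [-1.31, 4.45], [0, 2.66], [-2.55, 2.55]. Speed limits (rad/s): [2.57, 2.57, 3.14, 3.14, 3.14, 3.14].

INTERFACE

Orientations are given as a unit quaternion [w, x, y, z].
In Python, from rig import env, camera gives the robot as it stands.
- The arm moves only by the tool move_arm, never from a script. Its argument "targets" is a list of rows, each a list of 6 numbers: the shift along the tool's x, y, z in mm, then the turn, a rotation vector about the tool's x, y, z in rad. In form: [[tx, ty, tz, wx, wy, wz], ...]. A call has 1 to 5 rows; each row is the pose to reach, as a shift and turn from the pose measured when the call began, along the tool's axes at that moment; what a row does not reach only later rows make up. A row lasts 1/8 s, in which the tool goes at most 62.5 mm and 10.7 degrees, less where a joint would pass 70% of its speed; a pose out of reach is approached as far as the arm can. A call with a gripper value outside its range is refused whole. "hand" is the gripper command: -1 is shut, 1 is fully open, values between are in proportion, set as the call begins (left out, the last holds). The fingers move at their own pace and stop on an object; "newtons" is the grip in N (left out, the last holds). Time passes only in rows, so rows that repeat a pose let the fingers close. It gives the time, the measured TCP pose, the force and the opening at its end, in the units of the state.
- env.get_obs(): the state, without advancing time (a new reading comes with each control period).
- camera(name): name is "scene" or "top" or "wrist"; returns a dict with "frame" (480x640x3 uint8, red, green, blue), "fx", "fy", "cx", "cy" (pixels), "cam_to_world" (4x4, takes a point from camera to world coordinates); the wrist camera has in their place "hand_eye" (4x4, takes a point from camera to tool coordinates, whose origin is the TCP and whose axes are the flange's). Camera axes: x right, y up, looking along -z (the intrinsics and any distortion apply to the point x, -y, -z); pixel columns grow to the right and rows downward; lengths in m; the calibration is good to about 2 mm. A picture is of the moment at which its call begins: read the wrist's pose just before it. There is no depth.
- env.job_done(): hands the job in, once; it reports no verdict.
The state is a dict: "clock": time; "joint_positions": joint angles; "dq": joint speeds; "joint_efforts": joint torques, N m; "ee_pos": TCP position; "ee_rot": TCP orientation; "contact_force": force on the tool from outside, world axes, zero at the start; "torque": the same for the moment, N m; "width": finger opening in m.
Only numpy, scipy, OpenCV 4.12 (cv2) and the standard library are available. Lean on these libraries where they do the work, as an engineer would, in place of code of your own. Each camera call takes 0.05 s, during which the arm holds its last target.

TASK

Move the jar, the thread spool, the cup and the drilling block from the rack with the grey insert plates to the empty rack, one to a bay, in reverse left-to-right order, so that a colleague across the bench finds them in the usual row: the leftmost goes into the rightmost bay, the second from the left into the second from the right, and so on. Stand each upright in the middle of its bay, on the rack's floor and with the block's long side along the rack, and keep everything upright on the way so that nothing spills.

Things in the scene. Friction and masses are not known exactly. Their poses are not given: they have to be found in the camera images.
- jar_center (a point): clear round jar with a black lid, diameter 60 mm, 69 mm high. Point: on its axis, half-way up (34.5 mm above its underside); z up its axis.
- spool_center (a point): orange spool of thread standing on end, flanges of diameter 58 mm, 60 mm high; solid enough to be gripped at any height as a 58 mm cylinder. Point: on its axis, half-way up (30 mm above its underside); z up its axis.
- cup_center (a point): small red open cup of studs, diameter 64 mm at the rim and 48 mm at the foot, 42 mm high; grip it from outside across the rim. Point: on its axis, half-way up (21 mm above its underside); z up its axis.
- block_center (a point): brown wooden drilling fixture, a block 50 mm (its x) by 70 mm (its y) by 45 mm high, with three dark holes in its top; its 70 mm side lies roughly along the rack and it is gripped across its 50 mm x. Point: its centre (22.5 mm above its underside); x, y along its sides, z up.
- insert_jar: fixed grey plate 76 x 76 x 4 mm with a cork inlay 1 mm proud (top 5 mm above its underside), in one bay of full_rack; at the start the jar stands on it, and it stays where it is. Told apart from the other plates by what stands on it at the start. Origin: centre of its underside; axes parallel to the rack's.
- insert_spool: fixed grey plate 76 x 76 x 4 mm with a cork inlay 1 mm proud (top 5 mm above its underside), in one bay of full_rack; at the start the spool stands on it, and it stays where it is. Told apart from the other plates by what stands on it at the start. Origin: centre of its underside; axes parallel to the rack's.
- insert_cup: fixed grey plate 76 x 76 x 4 mm with a cork inlay 1 mm proud (top 5 mm above its underside), in one bay of full_rack; at the start the cup stands on it, and it stays where it is. Told apart from the other plates by what stands on it at the start. Origin: centre of its underside; axes parallel to the rack's.
- insert_block: fixed grey plate 76 x 76 x 4 mm with a cork inlay 1 mm proud (top 5 mm above its underside), in one bay of full_rack; at the start the block stands on it, and it stays where it is. Told apart from the other plates by what stands on it at the start. Origin: centre of its underside; axes parallel to the rack's.
- full_rack: low plywood rack, full at the start, with a grey insert plate on its floor in each bay. Fixed, 100 mm deep (x, away from the robot), 380 mm long (y, to the left), turned at most 0.12 rad. Origin: its middle, at bench level. Floor 10 mm up; 4 bays centred at x = 0, y = +135, +45, -45, -135 mm. Else like empty_rack. A cabinet 0.2 m high or more stands behind on the right (x over 0.67 m): cross in front of it.
- empty_rack: low plywood rack, empty at the start, no plates. Fixed, 100 mm deep (x, away from the robot), 380 mm long (y, to the left), turned at most 0.12 rad. Origin: its middle, at bench level. Floor 10 mm up; 4 bays centred at x = 0, y = +135, +45, -45, -135 mm, parted by dividers 18 mm high over the bench, 87 mm clear between. Lips at x = -46, +46 mm, 13 mm high; end boards 36 mm high, inner faces at y = -182, +182 mm.
Things that resemble listed ones, but are neither listed nor needed, are in the scene too. What is shaped like the part that bears cup_center but blue is not meant. What is shaped like the part that bears spool_center but yellow is not meant.

How it is judged:
At the end, for the whole second after the job is handed in: Each thing is upright (0.1 rad) and at rest on the floor of empty_rack (4 mm), in the bay that mirrors its starting bay left to right, within 14 mm of the bay's centre along the rack and 15 mm across; the block's long side lies along the rack within 0.2 rad (((y of insert_jar in the frame of full_rack between -0.165 and -0.105 m and y of jar_center in the frame of empty_rack between 0.121 and 0.149 m) or (y of insert_jar in the frame of full_rack between -0.075 and -0.015 m and y of jar_center in the frame of empty_rack between 0.031 and 0.059 m) or (y of insert_jar in the frame of full_rack between 0.015 and 0.075 m and y of jar_center in the frame of empty_rack between -0.059 and -0.031 m) or (y of insert_jar in the frame of full_rack between 0.105 and 0.165 m and y of jar_center in the frame of empty_rack between -0.149 and -0.121 m)) and x of jar_center in the frame of empty_rack between -0.015 and 0.015 m and z of jar_center in the frame of empty_rack between 0.0405 and 0.0485 m and angle between each of jar_center, spool_center, cup_center, block_center's own z axis and vertical below 0.1 rad and linear speed of each of jar, spool, cup, block below 0.02 m/s and angular speed of each of jar, spool, cup, block below 0.2 rad/s and ((y of insert_spool in the frame of full_rack between -0.165 and -0.105 m and y of spool_center in the frame of empty_rack between 0.121 and 0.149 m) or (y of insert_spool in the frame of full_rack between -0.075 and -0.015 m and y of spool_center in the frame of empty_rack between 0.031 and 0.059 m) or (y of insert_spool in the frame of full_rack between 0.015 and 0.075 m and y of spool_center in the frame of empty_rack between -0.059 and -0.031 m) or (y of insert_spool in the frame of full_rack between 0.105 and 0.165 m and y of spool_center in the frame of empty_rack between -0.149 and -0.121 m)) and x of spool_center in the frame of empty_rack between -0.015 and 0.015 m and z of spool_center in the frame of empty_rack between 0.036 and 0.044 m and ((y of insert_cup in the frame of full_rack between -0.165 and -0.105 m and y of cup_center in the frame of empty_rack between 0.121 and 0.149 m) or (y of insert_cup in the frame of full_rack between -0.075 and -0.015 m and y of cup_center in the frame of empty_rack between 0.031 and 0.059 m) or (y of insert_cup in the frame of full_rack between 0.015 and 0.075 m and y of cup_center in the frame of empty_rack between -0.059 and -0.031 m) or (y of insert_cup in the frame of full_rack between 0.105 and 0.165 m and y of cup_center in the frame of empty_rack between -0.149 and -0.121 m)) and x of cup_center in the frame of empty_rack between -0.015 and 0.015 m and z of cup_center in the frame of empty_rack between 0.027 and 0.035 m and ((y of insert_block in the frame of full_rack between -0.165 and -0.105 m and y of block_center in the frame of empty_rack between 0.121 and 0.149 m) or (y of insert_block in the frame of full_rack between -0.075 and -0.015 m and y of block_center in the frame of empty_rack between 0.031 and 0.059 m) or (y of insert_block in the frame of full_rack between 0.015 and 0.075 m and y of block_center in the frame of empty_rack between -0.059 and -0.031 m) or (y of insert_block in the frame of full_rack between 0.105 and 0.165 m and y of block_center in the frame of empty_rack between -0.149 and -0.121 m)) and x of block_center in the frame of empty_rack between -0.015 and 0.015 m and z of block_center in the frame of empty_rack between 0.0285 and 0.0365 m and angle between the y axis of block_center and the y axis of empty_rack, either way round below 0.2 rad); the robot touches nothing.
It fails at once if one of the four things is tipped by more than 0.6 rad (angle between any of jar_center, spool_center, cup_center, block_center's own z axis and vertical above 0.6 rad).
It also fails if it takes over 112 s, if anything falls off the work surface, if the arm or the gripper's body presses on something with over 40 N, if the wrist force passes 120 N, or if a joint passes its speed limit or range.

## Working session

There is one attempt and no reset: what is moved stays moved. The work goes in short steps, Python scripts to look and compute and a tool call to move; the robot and the scene stay as the last step left them, time stands still between calls to the robot, and variables do not carry over. Pictures are saved under pics/ and viewed, and the job is handed in when it is done.

Besides the shell and the picture viewer there is one more tool, called after "Request:" as name(argument=value, ...) on one line, values as JSON. move_arm: Moves the arm, as the interface text tells. Its arguments: {"type":"object","properties":{"targets":{"type":"array"},"hand":{"type":"number"},"newtons":{"type":"number"}},"required":["targets"]}

```bash
mkdir -p pics; ls
python3 - <<'E'
from rig import env,camera
import cv2
o=env.get_obs(); print(o)
for n in ["scene","top","wrist"]:
    c=camera(n); cv2.imwrite(f"pics/{n}0.png",c["frame"][:,:,::-1])
    print(n,{k:v for k,v in c.items() if k!="frame"})
E
```

```text
pics
{'clock': 0.0, 'joint_positions': array([ 1.23110560e+00,  2.64730559e-01,  1.60534347e+00, -6.51582794e-07,
        1.27371631e+00, -3.69431222e-02]), 'dq': array([-0.00031044,  0.00093809, -0.00097746,  0.00113748,  0.00097165,
        0.00111555]), 'joint_efforts': array([-1.49772626e-03, -5.02116179e+01, -3.56867838e+01,  7.23514077e-02,
        2.97013123e-02, -1.75324135e-04]), 'ee_pos': array([0.20104219, 0.64362806, 0.23741973]), 'ee_rot': array([-2.05403389e-04,  1.50796180e-01,  9.88564264e-01, -1.07947176e-03]), 'contact_force': array([0.75383337, 0.02519962, 0.40861027]), 'torque': array([ 0.00340558,  0.01962173, -0.00515661]), 'width': 0.08793424736731442}
scene {'fx': 433.61013245156227, 'fy': 433.61013245156227, 'cx': 314.87791151174923, 'cy': 243.54418046577467, 'cam_to_world': array([[ 0.54450252,  0.55792045, -0.62629208,  0.04654627],
       [-0.83870218,  0.35345752, -0.41430234, -0.42492839],
       [-0.0097801 ,  0.75086121,  0.66038761,  0.69973983],
       [ 0.        ,  0.        ,  0.        ,  1.        ]])}
top {'fx': 456.9563212171927, 'fy': 456.9563212171927, 'cx': 314.4078444810023, 'cy': 235.15205704164876, 'cam_to_world': array([[-0.02940281,  0.99807732, -0.05456307,  0.56391415],
       [-0.99913636, -0.02774295,  0.03093318, -0.01350272],
       [ 0.02935996,  0.05542547,  0.99803107,  1.23127198],
       [ 0.        ,  0.        ,  0.        ,  1.        ]])}
wrist {'fx': 405.2432336818494, 'fy': 405.2432336818494, 'cx': 314.25070811789533, 'cy': 237.7236433593376, 'hand_eye': array([[ 1.01352587e-03,  9.55399460e-01,  2.95314824e-01,
         7.59611338e-02],
       [ 9.99997012e-01, -3.11347541e-04, -2.42473966e-03,
        -1.23729810e-03],
       [-2.22464941e-03,  2.95316399e-01, -9.55396920e-01,
        -1.45776010e-01],
       [ 0.00000000e+00,  0.00000000e+00,  0.00000000e+00,
         1.00000000e+00]])}
```

View pics/top0.png

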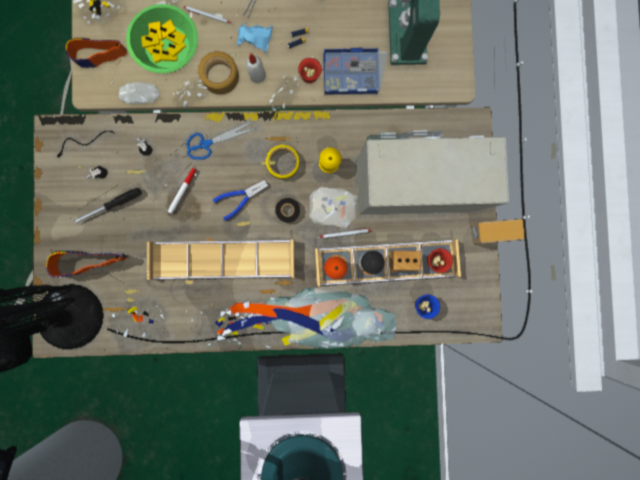

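View pics/scene0.png

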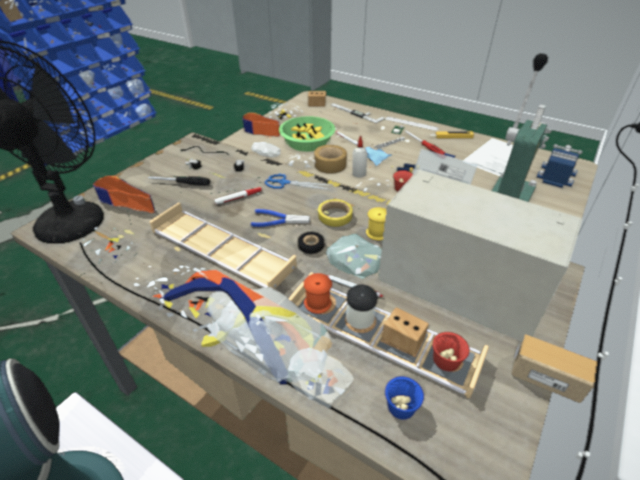

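View pics/wrist0.png

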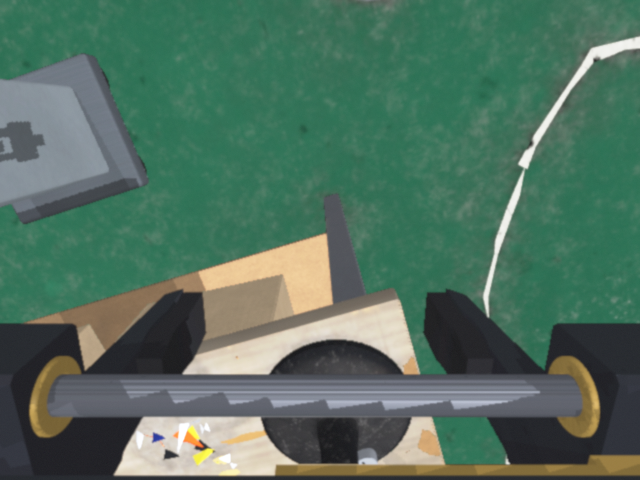

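```bash
cat > h.py <<'E'
import numpy as np, cv2, json
from scipy.spatial.transform import Rotation as R
from rig import env,camera
def Rq(q): return R.from_quat(q,scalar_first=True)
def grab(n):
    o=env.get_obs(); c=camera(n)
    T=c.get("cam_to_world")
    if T is None:
        W=np.eye(4); W[:3,:3]=Rq(o["ee_rot"]).as_matrix(); W[:3,3]=o["ee_pos"]; T=W@c["hand_eye"]
    c["T"]=np.array(T); c["obs"]=o; return c
def proj(c,p):
    T=c["T"]; q=(np.atleast_2d(p)-T[:3,3])@T[:3,:3]
    return np.c_[c["cx"]+c["fx"]*q[:,0]/-q[:,2], c["cy"]-c["fy"]*q[:,1]/-q[:,2]]
def back(c,u,v,z):
    T=c["T"]; d=T[:3,:3]@np.array([(u-c["cx"])/c["fx"],-(v-c["cy"])/c["fy"],-1]); s=(z-T[2,3])/d[2]; return T[:3,3]+s*d
def save(n,img,crop=None,k=1):
    if crop: x0,y0,x1,y1=crop; img=img[y0:y1,x0:x1]
    img=cv2.resize(img,None,fx=k,fy=k,interpolation=cv2.INTER_CUBIC); cv2.imwrite(f"pics/{n}.png",img[:,:,::-1])
E
python3 - <<'E'
from h import *
t=grab("top"); s=grab("scene")
print(proj(t,[[.2,.644,.24],[0,0,0]]),proj(s,[[.2,.644,.24],[0,0,0]]))
save("top_r",t["frame"],(300,220,480,330),4.4)
save("top_e",t["frame"],(130,220,310,300),4.4)
save("scene_r",s["frame"],(270,250,510,430),3.3)
E
```

```text
[[-10.73382674 445.25548279]
 [301.79392275 476.07523428]] [[-101.17700689  182.69737419]
 [  47.95393368  529.18901857]]
```

View pics/top_r.png

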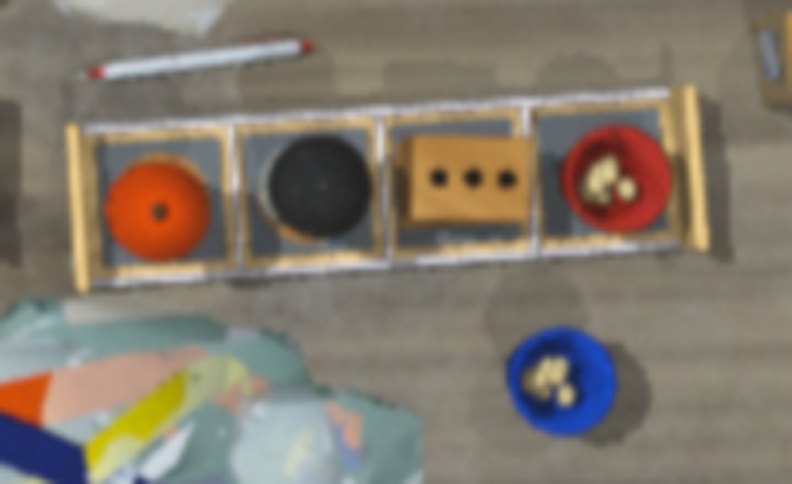

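View pics/top_e.png

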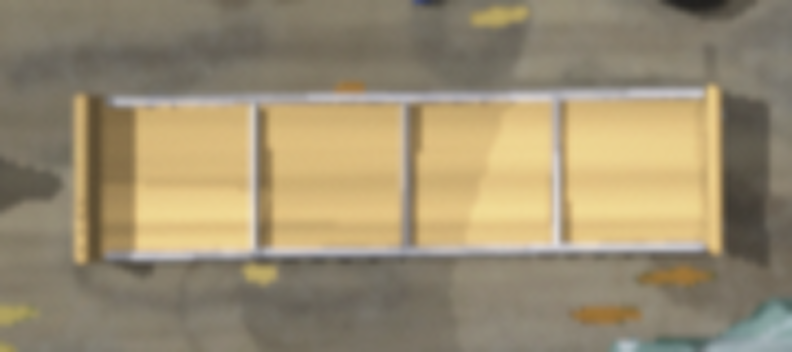

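View pics/scene_r.png

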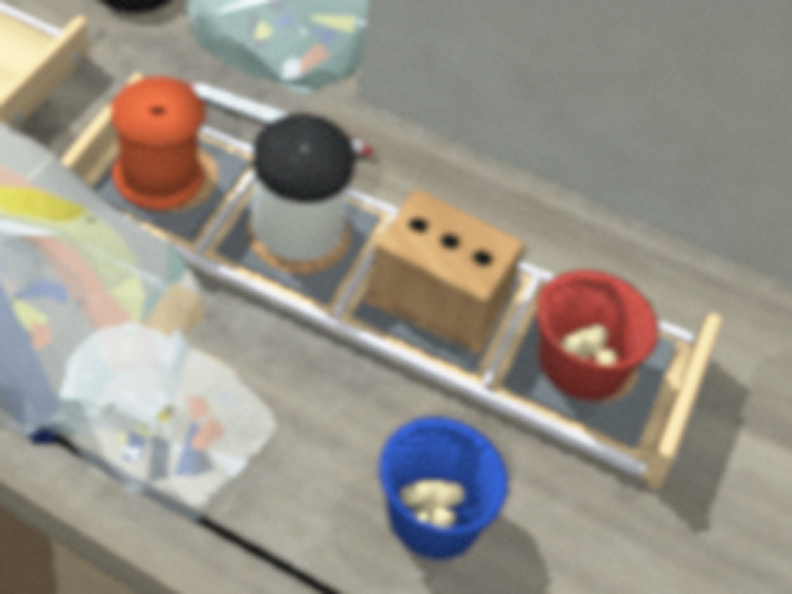

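Run:
```python
from h import *
t=grab("top")
def P(off,pts,z): return np.array([back(t,(a+.5)/4.4-.5+off[0],(b+.5)/4.4-.5+off[1],z)[:2] for a,b in pts])
F=(300,220);E=(130,220)
for nm,o,div,far,near in [("full",F,[(237,197),(383,186),(531.5,174)],[(85,128),(670,93)],[(85,285),(680,245)]),("empty",E,[(256,175),(407,174),(558,170)],[(110,101),(705,93)],[(105,257),(705,247)])]:
    D=P(o,div,.018); print(nm,D.round(4).tolist(),"pitch",np.linalg.norm(np.diff(D,axis=0),axis=1))
    a=P(o,far,.013); b=P(o,near,.013)
    for q in (a,b,D[[0,2]]):
        d=q[0]-q[1]; print("yaw",np.arctan2(-d[0],d[1]))
    print("depth",(a.mean(0)-b.mean(0)))
print("spool",P(F,[(158,211)],.075),"jar",P(F,[(320,187)],.084),"block",P(F,[(466,181)],.060),"cup",P(F,[(617,178)],.057))
blk=P(F,[(408,137),(533,137),(529,221),(404,222)],.060); print(blk, np.linalg.norm(np.diff(blk,axis=0),axis=1))
```

```text
full [[0.5496, -0.1527], [0.5536, -0.2415], [0.5582, -0.3323]] pitch [0.08893837 0.09095258]
yaw 0.03104254751047371
yaw 0.03584303052692037
yaw 0.04786339981052988
depth [ 0.09377884 -0.00048895]
empty [[0.5757, 0.2839], [0.5736, 0.1941], [0.5734, 0.1039]] pitch [0.08979885 0.09021542]
yaw -0.014677900080557804
yaw -0.01376398876517972
yaw -0.01268357083423064
depth [ 0.09309139 -0.00318534]
spool [[ 0.54357796 -0.10032412]] jar [[ 0.55465193 -0.19287364]] block [[ 0.55542883 -0.28252721]] cup [[ 0.55453725 -0.3726219 ]]
[[ 0.58213772 -0.2494099 ]
 [ 0.58001526 -0.3231051 ]
 [ 0.53098336 -0.31866422]
 [ 0.53260837 -0.24512997]] [0.07372576 0.0492326  0.07355221]
```

Run:
```python
from h import *
t=grab("top"); s=grab("scene")
def ray(c,u,v):
    d=c["T"][:3,:3]@np.array([(u-c["cx"])/c["fx"],-(v-c["cy"])/c["fy"],-1]); return c["T"][:3,3],d/np.linalg.norm(d)
def tri(a,b):
    (p,d),(q,e)=ray(t,*a),ray(s,*b)
    A=np.c_[d,-e]; x=np.linalg.lstsq(A,q-p,rcond=None)[0]; return ((p+x[0]*d+q+x[1]*e)/2).round(3),np.linalg.norm(p+x[0]*d-q-x[1]*e).round(4)
print("bag",tri((220,326),(168,297)),tri((352,316),(296,312)))
print("spool",tri((335.7,267.7),(317.5,283)),"cab near-left top",tri((362,203),(390,206)), tri((508,202),(572,262)))
for p in [(75,318),(20,330),(60,320)]: print(back(t,*p,.0),back(t,*p,.3))
save("bag",s["frame"],(150,250,370,410),3.6); save("bagt",t["frame"],(200,270,420,360),3.6)
print(proj(s,[[.36,.57,.02]]))
```

```text
bag (array([ 0.399,  0.205, -0.016]), np.float64(0.0115)) (array([ 0.427, -0.133,  0.124]), np.float64(0.0002))
spool (array([ 0.543, -0.101,  0.074]), np.float64(0.0005)) cab near-left top (array([ 0.695, -0.164,  0.192]), np.float64(0.0155)) (array([ 0.683, -0.489,  0.217]), np.float64(0.0078))
[0.43039107 0.58508806 0.        ] [0.46292403 0.43924113 0.3       ]
[0.40389658 0.72702997 0.        ] [0.44288494 0.54659883 0.3       ]
[0.42645888 0.62393974 0.        ] [0.45994992 0.46862658 0.3       ]
[[ 45.41127833 236.9187322 ]]
```

View pics/bag.png

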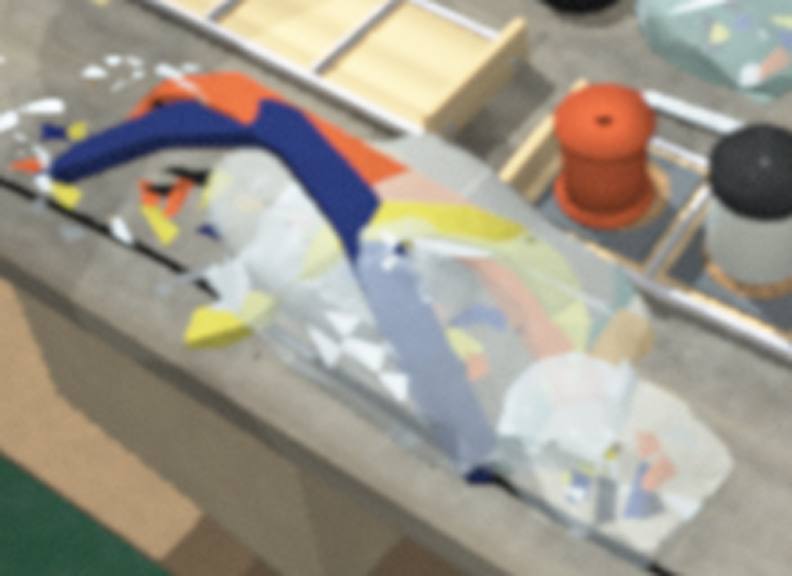

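View pics/bagt.png

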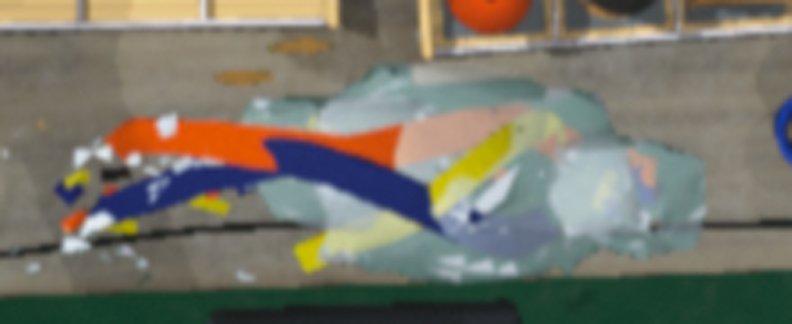

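Run:
```python
from h import *
t=grab("top"); s=grab("scene")
def ray(c,u,v):
    d=c["T"][:3,:3]@np.array([(u-c["cx"])/c["fx"],-(v-c["cy"])/c["fy"],-1]); return c["T"][:3,3],d/np.linalg.norm(d)
def tri(a,b):
    (p,d),(q,e)=ray(t,a[0]/3.6+200,a[1]/3.6+270),ray(s,b[0]/3.6+150,b[1]/3.6+250)
    A=np.c_[d,-e]; x=np.linalg.lstsq(A,q-p,rcond=None)[0]; return ((p+x[0]*d+q+x[1]*e)/2).round(3),np.linalg.norm(p+x[0]*d-q-x[1]*e).round(4)
for a,b in [((438,228),(355,258)),((430,195),(380,205)),((400,128),(408,168)),((95,225),(60,170)),((305,262),(195,335)),((265,145),(260,115)),((515,125),(525,235)),((700,165),(730,460)),((385,68),(420,140))]: print(tri(a,b))
```

```text
(array([ 0.384, -0.06 ,  0.095]), np.float64(0.0007))
(array([ 0.409, -0.055,  0.106]), np.float64(0.0029))
(array([ 0.452, -0.037,  0.082]), np.float64(0.0024))
(array([0.385, 0.184, 0.01 ]), np.float64(0.0107))
(array([0.348, 0.035, 0.003]), np.float64(0.0013))
(array([0.442, 0.058, 0.077]), np.float64(0.0005))
(array([ 0.45 , -0.115,  0.08 ]), np.float64(0.0013))
(array([ 0.414, -0.253,  0.042]), np.float64(0.0032))
(array([ 0.488, -0.023,  0.063]), np.float64(0.0106))
```

```bash
cat >> h.py <<'E'
def to(pos,yaw):
    """print tool-frame shift (mm) and turn to get TCP at pos with jaws (tool y) at world angle yaw, pointing down"""
    o=env.get_obs(); M=Rq(o["ee_rot"])
    y=np.array([np.cos(yaw),np.sin(yaw),0]); z=np.array([0,0,-1.]); x=np.cross(y,z)
    T=R.from_matrix(np.c_[x,y,z])
    print("clock %.2f"%o["clock"],"pos",o["ee_pos"].round(4),"w %.4f"%o["width"],"F",o["contact_force"].round(1))
    print(" ->",(M.inv().apply(np.array(pos)-o["ee_pos"])*1e3).round(1),(M.inv()*T).as_rotvec().round(3))
E
python3 - <<'E'
from h import *
to([.33,.38,.25],.9)
to([.45,.10,.24],.3)
to([.543,-.1,.20],.038)
E
```

```text
clock 0.50 pos [0.2013 0.6443 0.2386] w 0.0881 F [-0.7  0.4  0.2]
 -> [-201.7 -213.8  -11.3] [-0.     0.     0.368]
clock 0.50 pos [0.2013 0.6443 0.2386] w 0.0881 F [-0.7  0.4  0.2]
 -> [-399.7 -445.3   -1.3] [-0.     0.     0.968]
clock 0.50 pos [0.2013 0.6443 0.2386] w 0.0881 F [-0.7  0.4  0.2]
 -> [-548.1 -608.5   38.7] [-0.    0.    1.23]
```

Request:
move_arm(targets=[[-60,-85,-5,0,0,0.1],[-120,-150,-10,0,0,0.25],[-200,-214,-10,0,0,0.4],[-260,-285,-10,0,0,0.55],[-310,-340,-10,0,0,0.7]], hand=1, newtons=20)

```text
clock: 1.12
ee_pos: [0.3315, 0.3593, 0.248]
ee_rot: [0.0, 0.483, 0.876, 0.001]
contact_force: [0.5, 0.2, -1.3]
width: 0.0883
```

Run:
```python
from h import *
to([.543,-.1,.20],.038)
```

```text
clock 1.12 pos [0.3315 0.3593 0.248 ] w 0.0883 F [ 0.5  0.2 -1.3]
 -> [-501.2  -66.7   48. ] [ 0.001 -0.     0.526]
```

Request:
move_arm(targets=[[-500,-67,20,0,0,0.526],[-500,-67,20,0,0,0.526],[-500,-67,20,0,0,0.526],[-500,-67,20,0,0,0.526],[-500,-67,20,0,0,0.526]])

```text
clock: 1.75
ee_pos: [0.4618, 0.0752, 0.236]
ee_rot: [0.001, 0.694, 0.72, 0.001]
contact_force: [1.3, 0.2, -0.5]
width: 0.0881
```

Run:
```python
from h import *
to([.543,-.1,.20],.038)
```

```text
clock 1.75 pos [0.4618 0.0752 0.236 ] w 0.0881 F [ 1.3  0.2 -0.5]
 -> [-178.2   74.5   36. ] [ 0.003 -0.001 -0.001]
```

Request:
move_arm(targets=[[-178,74,25,0.003,0,0],[-178,74,25,0.003,0,0],[-178,74,25,0.003,0,0],[-178,74,25,0.003,0,0],[-178,74,25,0.003,0,0]])

```text
clock: 2.38
ee_pos: [0.5423, -0.1, 0.2108]
ee_rot: [-0.001, 0.694, 0.72, 0.0]
contact_force: [0.1, -0.4, 0.2]
width: 0.0882
```

Run:
```python
from h import *
c=grab("wrist"); o=c["obs"]
print(o["clock"],o["ee_pos"],o["ee_rot"])
np.savez("w1.npz",frame=c["frame"],T=c["T"],fx=c["fx"],fy=c["fy"],cx=c["cx"],cy=c["cy"])
save("w1",c["frame"],None,1.25)
for n,p in dict(spool=(.5436,-.1003,.075),jar=(.5547,-.1929,.084),block=(.5554,-.2825,.06),cup=(.5545,-.3726,.057)).items(): print(n,proj(c,p))
```

```text
2.375 [ 0.5422596  -0.10004159  0.21080967] [-9.31030040e-04  6.94260892e-01  7.19722797e-01  2.05866584e-04]
spool [[315.85777933 223.39960218]]
jar [[325.76922247 343.90446431]]
block [[321.26819928 418.11556358]]
cup [[316.32457097 493.47373237]]
```

View pics/w1.png

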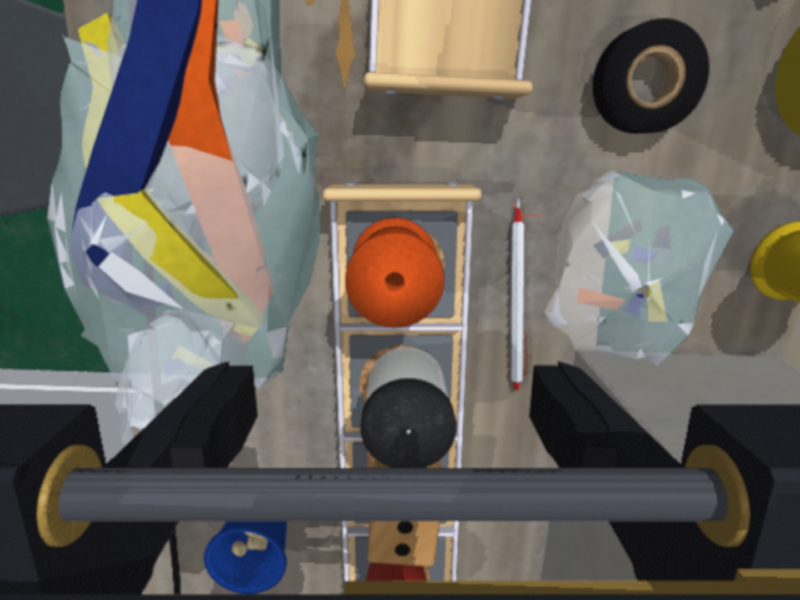

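Run:
```python
from h import *
t=grab("top"); w=dict(np.load("w1.npz"))
for z in (0,.03,.06,.09): print(z,back(t,335,293.5,z)[:2].round(3),back(w,250,224,z)[:2].round(3), back(w,243,240,z)[:2].round(3),back(w,254,140,z)[:2].round(3))
save("t2",t["frame"],(250,230,430,350),4.4)
to([.5425,-.1003,.13],.038)
to([.5425,-.1003,.047],.038)
```

```text
0 [ 0.473 -0.102] [ 0.485 -0.123] [ 0.478 -0.139] [ 0.489 -0.048]
0.03 [ 0.475 -0.1  ] [ 0.489 -0.115] [ 0.483 -0.129] [ 0.493 -0.046]
0.06 [ 0.477 -0.098] [ 0.494 -0.107] [ 0.488 -0.12 ] [ 0.497 -0.044]
0.09 [ 0.48  -0.096] [ 0.499 -0.098] [ 0.494 -0.11 ] [ 0.502 -0.043]
clock 2.48 pos [ 0.5421 -0.0987  0.2112] w 0.0881 F [ 0.4 -0.8  1.1]
 -> [-1.7  0.4 81.2] [-0.    -0.001  0.   ]
clock 2.48 pos [ 0.5421 -0.0987  0.2112] w 0.0881 F [ 0.4 -0.8  1.1]
 -> [ -1.9   0.4 164.2] [-0.    -0.001  0.   ]
```

View pics/t2.png

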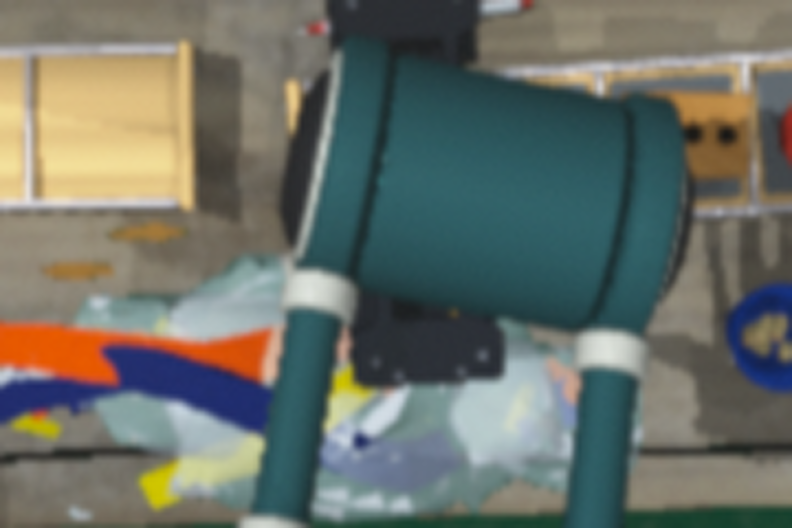

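Request:
move_arm(targets=[[-1,1,50,0,0,0],[-1,1,81,0,0,0],[-1,1,110,0,0,0],[-1,1,130,0,0,0],[-1,1,140,0,0,0]], hand=0.66)

```text
clock: 3.1
ee_pos: [0.542, -0.0975, 0.0704]
ee_rot: [-0.001, 0.693, 0.721, 0.0]
contact_force: [-0.8, 0.0, -0.8]
width: 0.0731
```

Run:
```python
from h import *
c=grab("wrist"); save("w2",c["frame"])
to([.5425,-.1003,.047],.038)
```

```text
clock 3.15 pos [ 0.5418 -0.0977  0.0697] w 0.0732 F [-0.3  1.3 -0.5]
 -> [-2.7  0.7 22.7] [-0.003 -0.002  0.002]
```

View pics/w2.png

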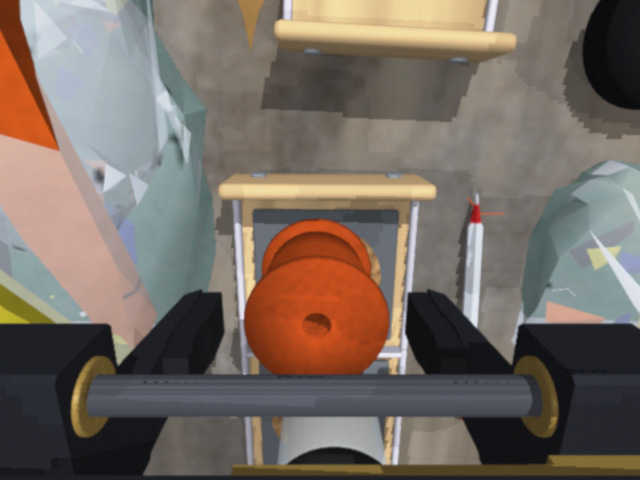

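Request:
move_arm(targets=[[-3,1,12,0,0,0],[-3,1,23,0,0,0],[-3,1,23,0,0,0]])

```text
clock: 3.52
ee_pos: [0.542, -0.1005, 0.0457]
ee_rot: [-0.003, 0.693, 0.721, -0.001]
contact_force: [-0.6, 0.4, 0.4]
width: 0.0734
```

Request:
move_arm(targets=[[0,0,0,0,0,0],[0,0,0,0,0,0],[0,0,0,0,0,0],[0,0,0,0,0,0]], hand=-1, newtons=25)

```text
clock: 4.03
ee_pos: [0.5423, -0.1006, 0.046]
ee_rot: [-0.002, 0.693, 0.721, -0.0]
contact_force: [0.1, -0.6, 1.4]
width: 0.0568
```

Run:
```python
from h import *
o=np.array([.574,.194]); y=-.014
for v in (.135,.045,-.045,-.135): print(v, o+v*np.array([-np.sin(y),np.cos(y)]))
to([.576,.0590,.16],-.014)
```

```text
0.135 [0.57588994 0.32898677]
0.045 [0.57462998 0.23899559]
-0.045 [0.57337002 0.14900441]
-0.135 [0.57211006 0.05901323]
clock 4.03 pos [ 0.5423 -0.1006  0.046 ] w 0.0568 F [ 0.1 -0.6  1.4]
 -> [ 158.4   39.7 -113.7] [-0.004 -0.002  0.054]
```

Request:
move_arm(targets=[[0,0,-10,0,0,0],[0,0,-35,0,0,0],[0,0,-65,0,0,0],[0,0,-95,0,0,0],[0,0,-115,0,0,0]])

```text
clock: 4.65
ee_pos: [0.5435, -0.101, 0.1636]
ee_rot: [-0.001, 0.693, 0.721, 0.0]
contact_force: [0.6, -0.4, 0.2]
width: 0.0569
```

Request:
move_arm(targets=[[25,6,0,0,0,0.01],[60,15,0,0,0,0.02],[100,25,0,0,0,0.035],[135,32,0,0,0,0.045],[158,37,0,0,0,0.054]])

```text
clock: 5.28
ee_pos: [0.5743, 0.06, 0.1646]
ee_rot: [-0.001, 0.712, 0.702, 0.001]
contact_force: [-0.1, -0.2, -1.2]
width: 0.0568
```

Run:
```python
from h import *
c=grab("wrist"); save("w3",c["frame"],None,1.25)
np.savez("w3.npz",frame=c["frame"],T=c["T"],fx=c["fx"],fy=c["fy"],cx=c["cx"],cy=c["cy"])
to([.572,.0590,.041],-.014)
```

```text
clock 5.33 pos [0.5747 0.0621 0.1646] w 0.0562 F [0.4 1.5 0.2]
 -> [ -3.7  -2.6 123.6] [-0.    -0.004  0.001]
```

View pics/w3.png

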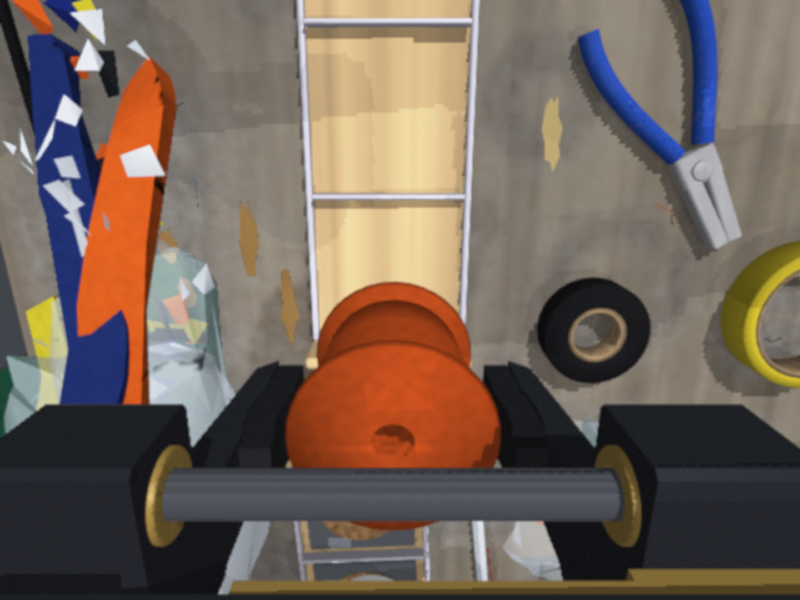

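Run:
```python
from h import *
w=dict(np.load("w3.npz"))
for u,v in [(312,198),(467,197),(305,21.5),(475,21)]: print(back(w,(u+.5)/1.25-.5,(v+.5)/1.25-.5,.018).round(4))
```

```text
[0.5289 0.1054 0.018 ]
[0.6172 0.1049 0.018 ]
[0.5306 0.1955 0.018 ]
[0.6186 0.1947 0.018 ]
```

Request:
move_arm(targets=[[-3,-2,30,0,-0.003,0],[-3,-2,60,0,-0.003,0],[-3,-2,85,0,-0.003,0],[-3,-2,100,0,-0.003,0],[-3,-2,110,0,-0.003,0]])

```text
clock: 5.95
ee_pos: [0.5726, 0.0594, 0.0543]
ee_rot: [-0.0, 0.712, 0.703, 0.0]
contact_force: [-0.4, 0.1, -1.1]
width: 0.057
```

Run:
```python
from h import *
to([.572,.0595,.0415],-.014)
```

```text
clock 5.95 pos [0.5726 0.0594 0.0543] w 0.0570 F [-0.4  0.1 -1.1]
 -> [ 0.1 -0.6 12.8] [-0.    -0.001  0.001]
```

Request:
move_arm(targets=[[0,0,5,0,0,0],[0,0,9,0,0,0],[0,0,12,0,0,0],[0,0,12.5,0,0,0],[0,0,12.5,0,0,0]])

```text
clock: 6.58
ee_pos: [0.5729, 0.0594, 0.0421]
ee_rot: [-0.0, 0.712, 0.703, 0.0]
contact_force: [-0.3, -0.1, -1.8]
width: 0.0566
```

Request:
move_arm(targets=[[0,0,0,0,0,0],[0,0,0,0,0,0],[0,0,0,0,0,0]], hand=0.7)

```text
clock: 6.95
ee_pos: [0.573, 0.0594, 0.0422]
ee_rot: [-0.0, 0.712, 0.703, 0.001]
contact_force: [-0.4, -0.3, 0.2]
width: 0.0747
```

Run:
```python
from h import *
to([.57,.0,.19],0)
c=grab("wrist"); save("w4",c["frame"])
print(proj(c,[.5724,.0595,.07]))
```

```text
clock 6.95 pos [0.573  0.0594 0.0422] w 0.0747 F [-0.4 -0.3  0.2]
 -> [ -59.3   -2.1 -147.8] [ 0.001 -0.001 -0.013]
[[311.45934928 349.41952457]]
```

View pics/w4.png

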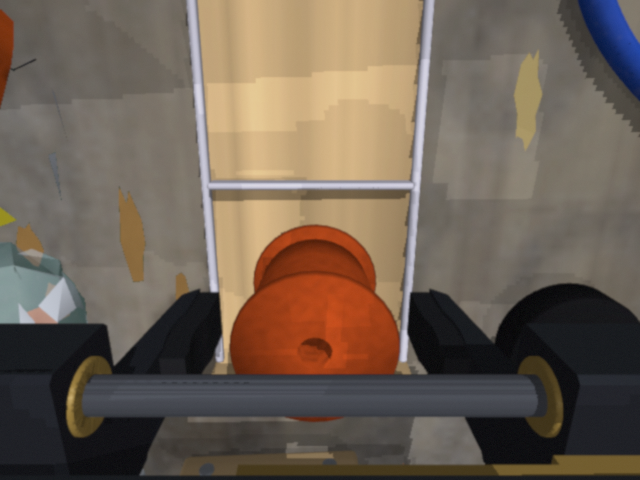

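Request:
move_arm(targets=[[0,0,-20,0,0,0],[0,0,-60,0,0,0],[0,0,-110,0,0,0],[0,0,-120,0,0,0]])

```text
clock: 7.5
ee_pos: [0.5762, 0.0595, 0.1683]
ee_rot: [0.003, 0.712, 0.703, 0.004]
contact_force: [0.8, 1.2, -0.1]
width: 0.0747
```

Run:
```python
from h import *
to([.5547,-.193,.16],.038)
```

```text
clock 7.50 pos [0.5762 0.0595 0.1683] w 0.0747 F [ 0.8  1.2 -0.1]
 -> [-252.8  -18.4    7.7] [ 0.01  -0.002 -0.051]
```

Request:
move_arm(targets=[[-60,-4,5,0.01,0,-0.01],[-120,-8,7,0.01,0,-0.025],[-180,-13,8,0.01,0,-0.04],[-230,-17,8,0.01,0,-0.051],[-253,-19,8,0.01,0,-0.051]])

```text
clock: 8.12
ee_pos: [0.5531, -0.1957, 0.1595]
ee_rot: [-0.001, 0.694, 0.72, 0.0]
contact_force: [0.4, 1.7, -0.1]
width: 0.0748
```

Run:
```python
from h import *
c=grab("wrist"); save("w5",c["frame"],None,1.25)
np.savez("w5.npz",frame=c["frame"],T=c["T"],fx=c["fx"],fy=c["fy"],cx=c["cx"],cy=c["cy"])
to([.5547,-.193,.048],.038)
print(proj(c,[.5547,-.193,.084])*1.25)
```

```text
clock 8.18 pos [ 0.553  -0.1975  0.1595] w 0.0747 F [-0.  -1.3 -0.6]
 -> [  4.4   1.9 111.5] [-0.001  0.    -0.003]
[[396.00882651 306.82939679]]
```

View pics/w5.png

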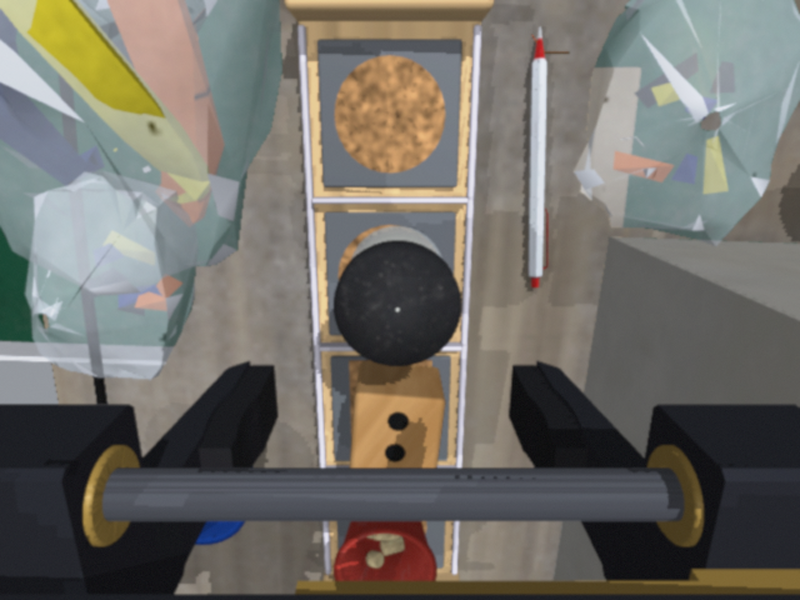

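Request:
move_arm(targets=[[4,2,45,0,0,0],[4,2,80,0,0,0],[4,2,100,0,0,0],[4,2,111,0,0,0],[4,2,111,0,0,0]])

```text
clock: 8.8
ee_pos: [0.5548, -0.1931, 0.0483]
ee_rot: [-0.0, 0.694, 0.72, -0.0]
contact_force: [-0.3, -0.0, -0.5]
width: 0.0751
```

Run:
```python
from h import *
to([.5550,-.193,.047],.038)
```

```text
clock 8.80 pos [ 0.5548 -0.1931  0.0483] w 0.0751 F [-0.3 -0.  -0.5]
 -> [0.1 0.2 1.3] [-0.001 -0.    -0.002]
```

Request:
move_arm(targets=[[0,0,0,0,0,0],[0,0,0,0,0,0],[0,0,0,0,0,0],[0,0,0,0,0,0]], hand=-1, newtons=25)

```text
clock: 9.3
ee_pos: [0.5558, -0.1935, 0.0497]
ee_rot: [0.001, 0.694, 0.72, 0.0]
contact_force: [-0.5, 1.6, 6.4]
width: 0.0596
```

Request:
move_arm(targets=[[0,0,-10,0,0,0],[0,0,-35,0,0,0],[0,0,-65,0,0,0],[0,0,-95,0,0,0],[0,0,-115,0,0,0]])

```text
clock: 9.93
ee_pos: [0.556, -0.1935, 0.1665]
ee_rot: [0.001, 0.694, 0.72, 0.0]
contact_force: [0.1, 0.2, -1.7]
width: 0.0595
```

Run:
```python
from h import *
to([.5737,.1495,.165],-.014)
```

```text
clock 9.93 pos [ 0.556  -0.1935  0.1665] w 0.0595 F [ 0.1  0.2 -1.7]
 -> [342.2  29.9   1. ] [0.002 0.001 0.05 ]
```

Request:
move_arm(targets=[[25,2,0,0,0,0.01],[65,5,0,0,0,0.015],[110,10,0,0,0,0.025],[155,14,0,0,0,0.03],[200,18,0,0,0,0.035]])

```text
clock: 10.55
ee_pos: [0.5664, 0.0083, 0.1659]
ee_rot: [0.001, 0.707, 0.707, -0.0]
contact_force: [0.7, 0.3, -1.2]
width: 0.059
```

Run:
```python
from h import *
to([.5737,.1495,.165],-.014)
```

```text
clock 10.55 pos [0.5664 0.0083 0.1659] w 0.0590 F [ 0.7  0.3 -1.2]
 -> [141.2   7.4   0.7] [0.001 0.001 0.014]
```

Request:
move_arm(targets=[[35,2,0,0,0,0.004],[75,4,0,0,0,0.008],[110,6,0,0,0,0.014],[135,7,0,0,0,0.014],[141,7,0,0,0,0.014]])

```text
clock: 11.18
ee_pos: [0.5729, 0.1505, 0.1654]
ee_rot: [0.001, 0.711, 0.703, -0.0]
contact_force: [-0.6, -0.0, -1.0]
width: 0.0591
```

Run:
```python
from h import *
to([.5737,.1495,.044],-.014)
```

```text
clock 11.18 pos [0.5729 0.1505 0.1654] w 0.0591 F [-0.6 -0.  -1. ]
 -> [ -0.8   0.8 121.4] [0.001 0.002 0.002]
```

Request:
move_arm(targets=[[-1,1,25,0,0,0],[-1,1,55,0,0,0],[-1,1,80,0,0,0],[-1,1,100,0,0,0],[-1,1,108,0,0,0]])

```text
clock: 11.8
ee_pos: [0.573, 0.1485, 0.0559]
ee_rot: [0.0, 0.711, 0.703, -0.001]
contact_force: [-0.6, -0.5, -1.9]
width: 0.0593
```

Run:
```python
from h import *
to([.5737,.1495,.044],-.014)
```

```text
clock 11.80 pos [0.573  0.1485 0.0559] w 0.0593 F [-0.6 -0.5 -1.9]
 -> [ 1.   0.7 11.9] [-0.002  0.002  0.002]
```

Request:
move_arm(targets=[[1,1,5,0,0,0],[1,1,9,0,0,0],[1,1,11,0,0,0],[1,1,12,0,0,0],[1,1,12,0,0,0]])

```text
clock: 12.42
ee_pos: [0.5744, 0.1496, 0.0447]
ee_rot: [0.0, 0.711, 0.703, -0.001]
contact_force: [-1.0, 0.3, 3.4]
width: 0.0601
```

Request:
move_arm(targets=[[0,0,0,0,0,0],[0,0,0,0,0,0],[0,0,0,0,0,0]], hand=0.7)

```text
clock: 12.8
ee_pos: [0.5744, 0.1496, 0.0447]
ee_rot: [0.0, 0.711, 0.703, -0.001]
contact_force: [-0.5, 0.7, -1.9]
width: 0.075
```

Request:
move_arm(targets=[[0,0,-20,0,0,0],[0,0,-60,0,0,0],[0,0,-105,0,0,0],[0,0,-120,0,0,0]])

```text
clock: 13.3
ee_pos: [0.577, 0.1504, 0.1697]
ee_rot: [0.002, 0.711, 0.703, 0.002]
contact_force: [0.3, 1.1, 0.8]
width: 0.0746
```

Run:
```python
from h import *
c=grab("wrist"); save("w6",c["frame"],None,1.25)
np.savez("w6.npz",frame=c["frame"],T=c["T"],fx=c["fx"],fy=c["fy"],cx=c["cx"],cy=c["cy"])
print(proj(c,[.5737,.149,.079])*1.25,proj(c,[.5722,.0595,.07])*1.25)
to([.5554,-.2825,.165],.038)
```

```text
[[384.13965559 304.94594825]] [[384.21312102 452.10127621]]
clock 13.35 pos [0.5772 0.1505 0.1702] w 0.0747 F [-0.2  0.6  1.1]
 -> [-433.2  -16.6    5.2] [ 0.007  0.001 -0.05 ]
```

View pics/w6.png

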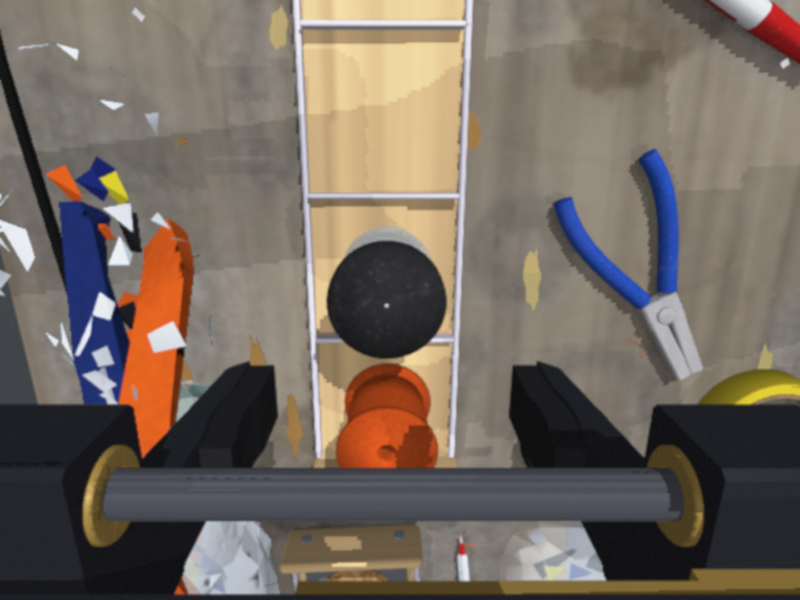

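Request:
move_arm(targets=[[-60,-2,5,0.007,0,-0.005],[-122,-4,5,0.007,0,-0.01],[-184,-6,5,0.007,0,-0.015],[-246,-9,5,0.007,0,-0.02],[-300,-11,5,0.007,0,-0.02]])

```text
clock: 13.98
ee_pos: [0.5612, -0.1513, 0.1638]
ee_rot: [-0.001, 0.705, 0.71, -0.001]
contact_force: [0.2, 0.4, -0.2]
width: 0.0751
```

Run:
```python
from h import *
to([.5554,-.2825,.165],-.025)
```

```text
clock 13.97 pos [ 0.5612 -0.1513  0.1638] w 0.0751 F [ 0.2  0.4 -0.2]
 -> [-131.2   -6.8   -1.2] [-0.002 -0.     0.032]
```

Request:
move_arm(targets=[[-55,-3,-1,0,0,0.01],[-95,-5,-1,0,0,0.02],[-120,-7,-1,0,0,0.032],[-131,-7,-1,0,0,0.032]])

```text
clock: 14.48
ee_pos: [0.5541, -0.2833, 0.1634]
ee_rot: [-0.002, 0.716, 0.698, -0.001]
contact_force: [-0.2, 0.4, -0.0]
width: 0.0744
```

Run:
```python
from h import *
c=grab("wrist"); save("w7",c["frame"],None,1.25)
np.savez("w7.npz",frame=c["frame"],T=c["T"],fx=c["fx"],fy=c["fy"],cx=c["cx"],cy=c["cy"])
to([.5554,-.2825,.033],-.025)
print(proj(c,[.5554,-.2825,.06])*1.25)
```

```text
clock 14.53 pos [ 0.5544 -0.2839  0.1636] w 0.0749 F [0.3 0.2 0.6]
 -> [  1.4   1.4 130.6] [-0.004 -0.    -0.001]
[[395.45882869 293.31402538]]
```

View pics/w7.png

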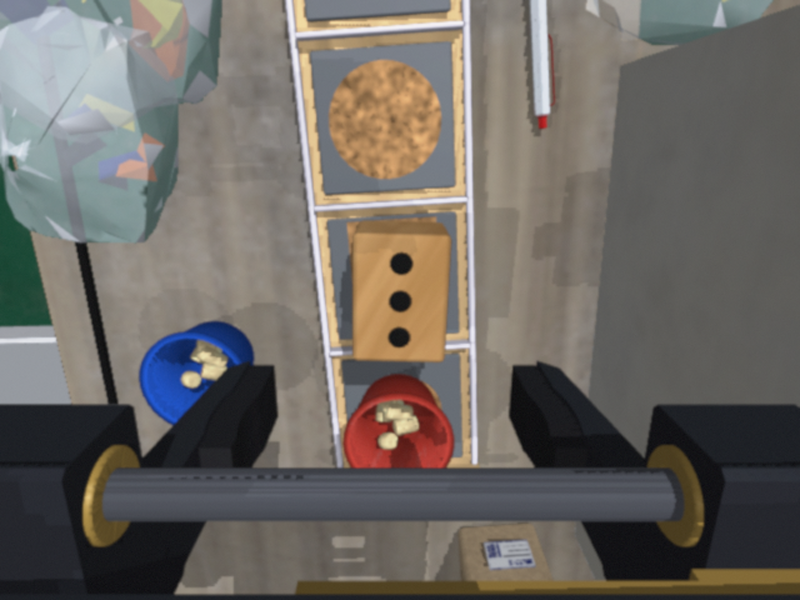

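Run:
```python
from h import *
w=dict(np.load("w7.npz"))
save("w7c",w["frame"],(260,160,380,300),4)
for u,v in [(400,301),(401,264),(399,337),(357,236),(449,236),(445,360),(351,359)]: print(back(w,(u+.5)/1.25-.5,(v+.5)/1.25-.5,.060).round(4))
print("cup",back(w,399/1.25,435/1.25,.057))
```

```text
[ 0.5576 -0.2866  0.06  ]
[ 0.5585 -0.2671  0.06  ]
[ 0.5566 -0.3065  0.06  ]
[ 0.537  -0.2523  0.06  ]
[ 0.5826 -0.2534  0.06  ]
[ 0.5809 -0.3203  0.06  ]
[ 0.5307 -0.3185  0.06  ]
cup [ 0.55538428 -0.36739595  0.057     ]
```

View pics/w7c.png

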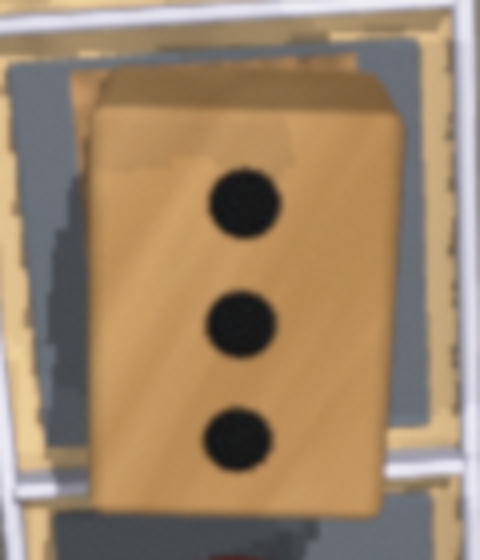

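Run:
```python
from h import *
w=dict(np.load("w7.npz"))
P=np.array([back(w,(u+.5)/4-.5+260,(v+.5)/4-.5+160,.060)[:2] for u,v in [(95,108),(401,112),(383,516),(91,515),(241,324)]])
print(P,P[:4].mean(0)); m=(P[0]+P[1]-P[2]-P[3])/2; print(m,np.arctan2(-m[0],m[1]),np.linalg.norm(P[1]-P[0]),np.linalg.norm(P[2]-P[3]))
to([.556,-.2855,.033],-.035)
```

```text
[[ 0.53570872 -0.25097161]
 [ 0.58306959 -0.25276405]
 [ 0.58057358 -0.32077174]
 [ 0.53176764 -0.31944497]
 [ 0.55756448 -0.2865711 ]] [ 0.55777988 -0.28598809]
[0.00321855 0.06824052] -0.04712981829857997 0.04739477466401885 0.048823973851255274
clock 14.53 pos [ 0.5544 -0.2839  0.1636] w 0.0749 F [0.3 0.2 0.6]
 -> [ -1.6   2.1 130.6] [-0.004 -0.     0.009]
```

Request:
move_arm(targets=[[-1,3,45,0,0,0.01],[-1,3,80,0,0,0.01],[-1,3,110,0,0,0.01],[-1,3,125,0,0,0.01],[-1,3,130,0,0,0.01]])

```text
clock: 15.15
ee_pos: [0.5565, -0.2839, 0.0326]
ee_rot: [-0.002, 0.719, 0.695, -0.001]
contact_force: [-0.4, -0.1, 0.4]
width: 0.0748
```

Run:
```python
from h import *
to([.557,-.2855,.033],-.035)
```

```text
clock 15.15 pos [ 0.5565 -0.2839  0.0326] w 0.0748 F [-0.4 -0.1  0.4]
 -> [-1.6  0.5 -0.4] [-0.005 -0.001 -0.   ]
```

Request:
move_arm(targets=[[-1.5,0.5,0,0,0,0],[-1.5,0.5,0,0,0,0],[-1.5,0.5,0,0,0,0],[-1.5,0.5,0,0,0,0],[-1.5,0.5,0,0,0,0]], hand=-1, newtons=25)

```text
clock: 15.78
ee_pos: [0.5578, -0.2859, 0.0339]
ee_rot: [-0.001, 0.719, 0.695, -0.001]
contact_force: [-0.3, -0.2, 5.5]
width: 0.0498
```

Request:
move_arm(targets=[[0,0,-10,0,0,0],[0,0,-35,0,0,0],[0,0,-65,0,0,0],[0,0,-95,0,0,0],[0,0,-130,0,0,0]])

```text
clock: 16.4
ee_pos: [0.5574, -0.2855, 0.1642]
ee_rot: [-0.002, 0.719, 0.695, -0.001]
contact_force: [0.4, -0.2, -1.2]
width: 0.0499
```

Run:
```python
from h import *
to([.5747,.2395,.165],-.014)
```

```text
clock 16.40 pos [ 0.5574 -0.2855  0.1642] w 0.0499 F [ 0.4 -0.2 -1.2]
 -> [ 5.253e+02 -1.200e+00 -1.000e-01] [-0.005 -0.001 -0.021]
```

Request:
move_arm(targets=[[25,0,0,0,0,0],[65,0,0,0,0,-0.005],[115,0,0,0,0,-0.01],[165,0,0,0,0,-0.015],[215,0,0,0,0,-0.021]])

```text
clock: 17.02
ee_pos: [0.5629, -0.0675, 0.1623]
ee_rot: [-0.004, 0.712, 0.702, -0.002]
contact_force: [1.4, -0.4, -1.3]
width: 0.0503
```

Request:
move_arm(targets=[[50,0,0,0,0,0],[100,0,0,0,0,0],[150,0,0,0,0,0],[195,0,0,0,0,0],[230,0,0,0,0,0]])

```text
clock: 17.65
ee_pos: [0.5633, 0.1653, 0.1605]
ee_rot: [-0.005, 0.711, 0.703, -0.004]
contact_force: [-0.3, -0.5, -1.0]
width: 0.0496
```

Run:
```python
from h import *
to([.5747,.2395,.165],-.014)
```

```text
clock 17.65 pos [0.5633 0.1653 0.1605] w 0.0496 F [-0.3 -0.5 -1. ]
 -> [74.4 10.4 -4.5] [-0.012 -0.002  0.002]
```

Request:
move_arm(targets=[[30,4,-2,-0.005,0,0],[55,8,-4,-0.012,0,0.002],[70,10,-4,-0.012,0,0.002],[74,10,-4,-0.012,0,0.002],[74,10,-4,-0.012,0,0.002]])

```text
clock: 18.27
ee_pos: [0.5737, 0.2388, 0.1639]
ee_rot: [-0.001, 0.712, 0.702, -0.0]
contact_force: [0.1, 0.2, -1.6]
width: 0.0499
```

Run:
```python
from h import *
to([.5747,.2395,.0285],-.014)
c=grab("wrist"); save("w8",c["frame"],None,1.25)
```

```text
clock 18.27 pos [0.5737 0.2388 0.1639] w 0.0499 F [ 0.1  0.2 -1.6]
 -> [  0.5   1.2 135.4] [-0.002 -0.001 -0.   ]
```

View pics/w8.png

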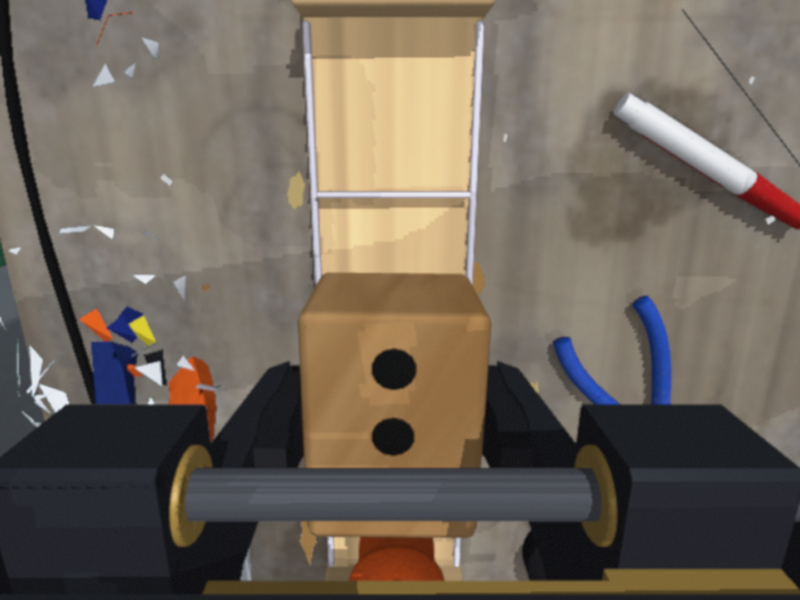

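Request:
move_arm(targets=[[0.5,1,25,0,0,0],[0.5,1,60,0,0,0],[0.5,1,92,0,0,0],[0.5,1,115,0,0,0],[0.5,1,122,0,0,0]])

```text
clock: 18.95
ee_pos: [0.5734, 0.2376, 0.0402]
ee_rot: [-0.002, 0.713, 0.701, -0.002]
contact_force: [0.6, 0.6, -1.6]
width: 0.05
```

Run:
```python
from h import *
to([.5747,.2395,.0285],-.014)
```

```text
clock 18.95 pos [0.5734 0.2376 0.0402] w 0.0500 F [ 0.6  0.6 -1.6]
 -> [ 1.9  1.3 11.7] [-0.005 -0.    -0.002]
```

Request:
move_arm(targets=[[2,1,5,0,0,0],[2,1,9,0,0,0],[2,1,11,0,0,0],[2,1,12,0,0,0],[2,1,12,0,0,0]])

```text
clock: 19.58
ee_pos: [0.5748, 0.2398, 0.0289]
ee_rot: [-0.001, 0.713, 0.702, -0.001]
contact_force: [-1.4, -1.0, 2.1]
width: 0.0502
```

Request:
move_arm(targets=[[0,0,0,0,0,0],[0,0,0,0,0,0],[0,0,0,0,0,0]], hand=0.7)

```text
clock: 19.95
ee_pos: [0.5748, 0.2398, 0.029]
ee_rot: [-0.001, 0.713, 0.702, -0.001]
contact_force: [-0.1, 0.0, -0.1]
width: 0.0742
```

Request:
move_arm(targets=[[0,0,-20,0,0,0],[0,0,-60,0,0,0],[0,0,-110,0,0,0],[0,0,-135,0,0,0]])

```text
clock: 20.45
ee_pos: [0.5773, 0.2405, 0.1693]
ee_rot: [-0.0, 0.713, 0.702, 0.002]
contact_force: [-0.2, 0.3, 0.3]
width: 0.075
```

Run:
```python
from h import *
c=grab("wrist"); save("w9",c["frame"],None,1.25)
print(proj(c,[.5747,.239,.055])*1.25,proj(c,[.5737,.149,.079])*1.25)
to([.555,-.371,.16],.038)
```

```text
[[386.80426961 292.13984604]] [[387.57547431 463.99931908]]
clock 20.50 pos [0.5788 0.2411 0.1723] w 0.0750 F [1.5 0.3 2.7]
 -> [-612.4  -14.2    9.6] [ 0.006 -0.004 -0.054]
```

View pics/w9.png

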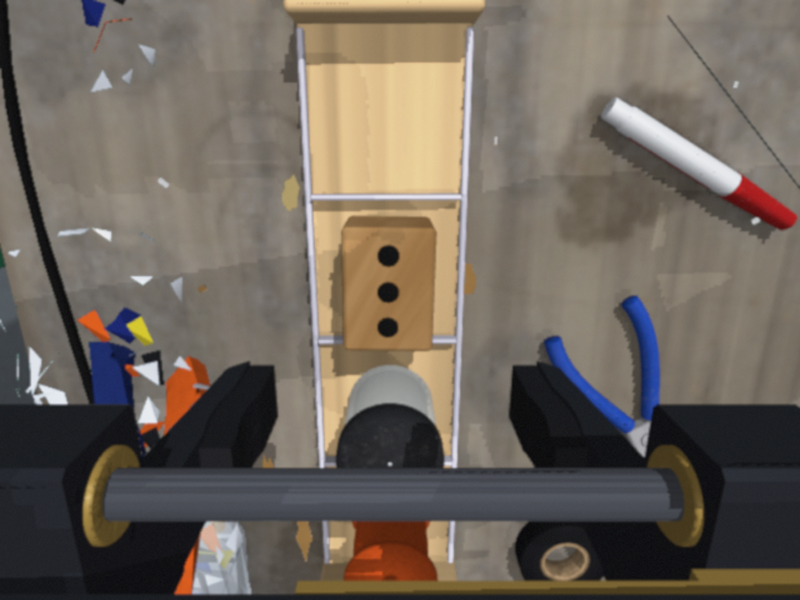

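Request:
move_arm(targets=[[-60,-2,5,0.006,0,-0.005],[-122,-4,5,0.006,0,-0.01],[-184,-6,5,0.006,0,-0.02],[-246,-8,5,0.006,0,-0.03],[-308,-9,5,0.006,0,-0.04]])

```text
clock: 21.12
ee_pos: [0.5646, -0.0686, 0.1664]
ee_rot: [-0.001, 0.698, 0.716, 0.002]
contact_force: [0.8, 1.0, 0.6]
width: 0.0749
```

Run:
```python
from h import *
to([.555,-.371,.16],.038)
```

```text
clock 21.12 pos [ 0.5646 -0.0686  0.1664] w 0.0749 F [0.8 1.  0.6]
 -> [-302.1  -17.1    5.2] [ 0.001 -0.004 -0.013]
```

Request:
move_arm(targets=[[-60,-3,2,0,0,-0.005],[-122,-6,4,0,0,-0.01],[-184,-10,5,0,0,-0.013],[-240,-14,5,0,0,-0.013],[-285,-17,5,0,0,-0.013]], hand=0.8)

```text
clock: 21.75
ee_pos: [0.5541, -0.3563, 0.1605]
ee_rot: [-0.001, 0.694, 0.72, 0.002]
contact_force: [-0.2, -0.4, -0.0]
width: 0.0796
```

Run:
```python
from h import *
c=grab("wrist"); save("w10",c["frame"],None,1.25)
np.savez("w10.npz",frame=c["frame"],T=c["T"],fx=c["fx"],fy=c["fy"],cx=c["cx"],cy=c["cy"])
to([.555,-.371,.034],.038)
print(proj(c,[.555,-.371,.057])*1.25)
```

```text
clock 21.80 pos [ 0.5538 -0.3615  0.1607] w 0.0792 F [ 1.2 -3.9  0.6]
 -> [ -9.4   0.6 126.7] [ 0.002  0.001 -0.003]
[[392.4558506  322.27982438]]
```

View pics/w10.png

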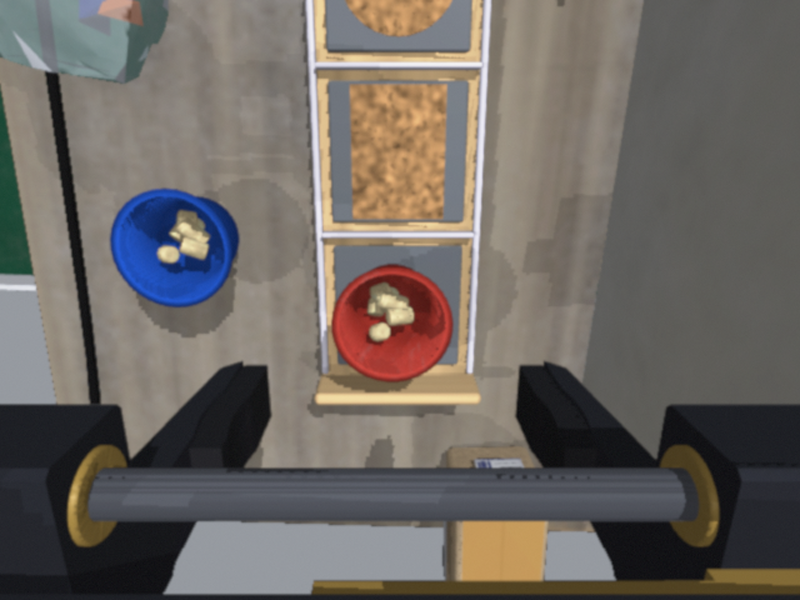

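Request:
move_arm(targets=[[-9,1,30,0,0,0],[-9.5,1,65,0,0,0],[-9.5,1,95,0,0,0],[-9.5,1,115,0,0,0],[-9.5,1,122,0,0,0]])

```text
clock: 22.42
ee_pos: [0.5547, -0.3704, 0.0373]
ee_rot: [-0.0, 0.695, 0.719, 0.0]
contact_force: [-0.4, 0.5, 1.2]
width: 0.0795
```

Run:
```python
from h import *
to([.555,-.3715,.034],.038)
```

```text
clock 22.43 pos [ 0.5547 -0.3704  0.0373] w 0.0795 F [-0.4  0.5  1.2]
 -> [-1.2  0.3  3.3] [ 0.    -0.001 -0.003]
```

Request:
move_arm(targets=[[-1,0,3,0,0,0],[-1,0,3,0,0,0]])

```text
clock: 22.68
ee_pos: [0.5554, -0.3717, 0.0352]
ee_rot: [0.001, 0.695, 0.719, 0.0]
contact_force: [-0.8, 0.5, -0.1]
width: 0.0794
```

Request:
move_arm(targets=[[0,0,0,0,0,0],[0,0,0,0,0,0],[0,0,0,0,0,0],[0,0,0,0,0,0]], hand=-1, newtons=20)

```text
clock: 23.18
ee_pos: [0.556, -0.3722, 0.0363]
ee_rot: [0.002, 0.695, 0.719, 0.001]
contact_force: [0.0, 0.2, 5.5]
width: 0.0621
```

Request:
move_arm(targets=[[0,0,-8,0,0,0],[0,0,-25,0,0,0],[0,0,-45,0,0,0],[0,0,-65,0,0,0],[0,0,-85,0,0,0]])

```text
clock: 23.8
ee_pos: [0.5561, -0.3723, 0.1235]
ee_rot: [0.002, 0.695, 0.719, 0.001]
contact_force: [0.3, -0.2, -0.7]
width: 0.0617
```

Run:
```python
from h import *
c=grab("wrist"); save("w11",c["frame"],None,1.25)
to([.576,.3295,.15],-.014)
```

```text
clock 23.85 pos [ 0.5576 -0.3734  0.1267] w 0.0617 F [ 0.9 -0.6  1.6]
 -> [701.7  43.3 -26.5] [0.008 0.005 0.049]
```

View pics/w11.png

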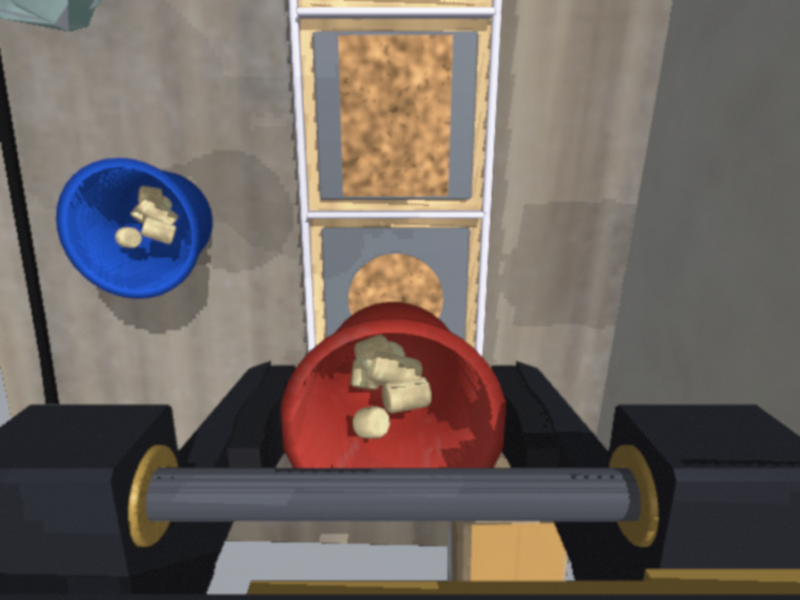

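Request:
move_arm(targets=[[15,0,-10,0.004,0.002,0],[45,2,-20,0.008,0.005,0.005],[85,4,-26,0.008,0.005,0.01],[130,8,-28,0.008,0.005,0.015],[175,11,-28,0.008,0.005,0.02]])

```text
clock: 24.48
ee_pos: [0.5619, -0.1958, 0.1543]
ee_rot: [-0.0, 0.702, 0.712, 0.0]
contact_force: [-0.1, 0.2, -0.8]
width: 0.0617
```

Run:
```python
from h import *
to([.576,.3295,.152],-.014)
```

```text
clock 24.48 pos [ 0.5619 -0.1958  0.1543] w 0.0617 F [-0.1  0.2 -0.8]
 -> [525.   22.    2.5] [-0.    -0.     0.029]
```

Request:
move_arm(targets=[[45,2,0,0,0,0.004],[90,4,0,0,0,0.008],[135,6,0,0,0,0.012],[180,8,0,0,0,0.016],[225,10,0,0,0,0.02]])

```text
clock: 25.1
ee_pos: [0.5676, 0.0316, 0.1545]
ee_rot: [-0.001, 0.709, 0.705, -0.0]
contact_force: [0.0, -0.2, -0.6]
width: 0.0614
```

Request:
move_arm(targets=[[45,2,0,0,0,0.002],[90,4,0,0,0,0.004],[135,6,0,0,0,0.006],[175,8,0,0,0,0.008],[205,9,0,0,0,0.009]])

```text
clock: 25.72
ee_pos: [0.5763, 0.2389, 0.1545]
ee_rot: [-0.001, 0.712, 0.703, -0.001]
contact_force: [0.5, 0.6, -1.2]
width: 0.0615
```

Run:
```python
from h import *
to([.576,.3295,.152],-.014)
```

```text
clock 25.73 pos [0.5763 0.2389 0.1545] w 0.0615 F [ 0.5  0.6 -1.2]
 -> [90.6 -1.5  2.6] [-0.002 -0.001  0.001]
```

Request:
move_arm(targets=[[30,0,0,0,0,0],[60,-1,0,0,0,0],[80,-1,0,0,0,0],[90,-1,0,0,0,0],[90.5,-1,0,0,0,0]])

```text
clock: 26.35
ee_pos: [0.5763, 0.3295, 0.1545]
ee_rot: [-0.001, 0.711, 0.703, -0.001]
contact_force: [0.7, -1.1, -0.6]
width: 0.0617
```

Run:
```python
from h import *
c=grab("wrist"); save("w12",c["frame"],None,1.25)
np.savez("w12.npz",frame=c["frame"],T=c["T"],fx=c["fx"],fy=c["fy"],cx=c["cx"],cy=c["cy"])
to([.576,.3295,.031],-.014)
```

```text
clock 26.40 pos [0.5764 0.329  0.1545] w 0.0619 F [-0.6  0.3 -1.3]
 -> [ 5.000e-01 -1.000e-01  1.235e+02] [-0.003 -0.     0.002]
```

View pics/w12.png

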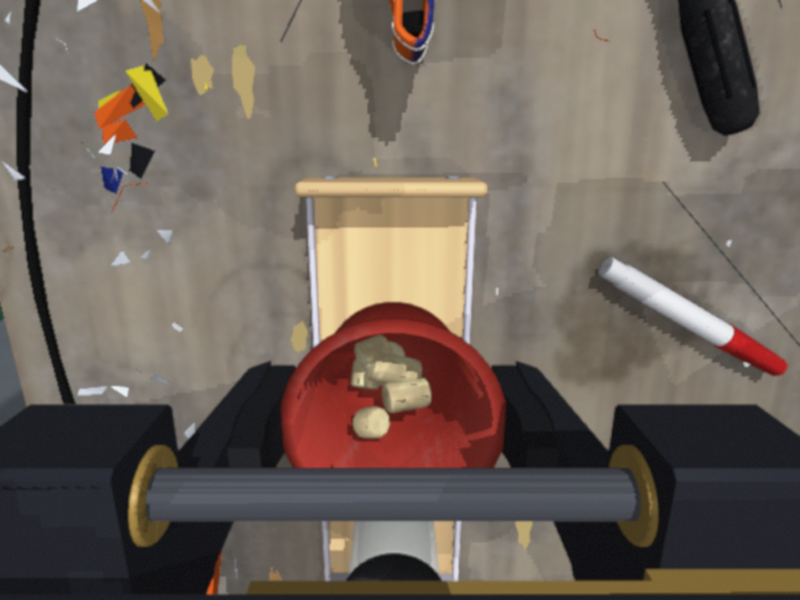

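Request:
move_arm(targets=[[0,0,20,0,0,0],[0,0,50,0,0,0],[0,0,80,0,0,0],[0,0,102,0,0,0],[0,0,110,0,0,0]])

```text
clock: 27.02
ee_pos: [0.5747, 0.3277, 0.0417]
ee_rot: [-0.001, 0.712, 0.702, -0.003]
contact_force: [0.1, 1.3, -0.7]
width: 0.0616
```

Run:
```python
from h import *
to([.576,.3295,.0315],-.014)
```

```text
clock 27.02 pos [0.5747 0.3277 0.0417] w 0.0616 F [ 0.1  1.3 -0.7]
 -> [ 1.9  1.3 10.2] [-0.006  0.002  0.001]
```

Request:
move_arm(targets=[[2,1,4,-0.004,0,0],[2,1,7,-0.005,0,0],[2,1,9,-0.005,0,0],[2,1,10,-0.005,0,0],[2,1,10,-0.005,0,0]])

```text
clock: 27.65
ee_pos: [0.5759, 0.3298, 0.0321]
ee_rot: [0.0, 0.712, 0.702, -0.001]
contact_force: [0.1, -0.6, -1.0]
width: 0.0619
```

Request:
move_arm(targets=[[0,0,0,0,0,0],[0,0,0,0,0,0],[0,0,0,0,0,0]], hand=0.75)

```text
clock: 28.02
ee_pos: [0.5759, 0.3299, 0.0323]
ee_rot: [0.0, 0.712, 0.702, -0.001]
contact_force: [-0.1, 0.3, -0.1]
width: 0.077
```

Request:
move_arm(targets=[[0,0,-15,0,0,0],[0,0,-50,0,0,0],[0,0,-100,0,0,0],[0,0,-150,0,0,0],[0,0,-200,0,0,0]])

```text
clock: 28.65
ee_pos: [0.576, 0.3301, 0.2353]
ee_rot: [0.001, 0.712, 0.702, 0.0]
contact_force: [-0.3, 0.8, -0.5]
width: 0.0773
```

Run:
```python
from h import *
c=grab("wrist"); save("w13",c["frame"],None,1.25)
pts=[[.576,.329,.052],[.5747,.239,.055],[.5737,.149,.079],[.5722,.059,.07]]
print(proj(c,pts)*1.25)
s=grab("scene"); save("s13",s["frame"],(130,180,330,320),4); print((proj(s,pts)-[130,180])*4)
to([.45,.3,.25],.2)
```

```text
[[391.96496507 261.37515656]
 [391.7219299  385.78904619]
 [391.88099612 514.38553309]
 [391.42557812 601.03898786]]
[[192.98479208 131.96872479]
 [297.41850807 178.1359394 ]
 [405.61530794 199.40514797]
 [531.33520137 269.81588482]]
clock 28.75 pos [0.5798 0.3322 0.2423] w 0.0770 F [ 0.5 -0.1  0.8]
 -> [ -33.8 -129.3   -9.6] [ 0.013 -0.004 -0.213]
```

View pics/w13.png

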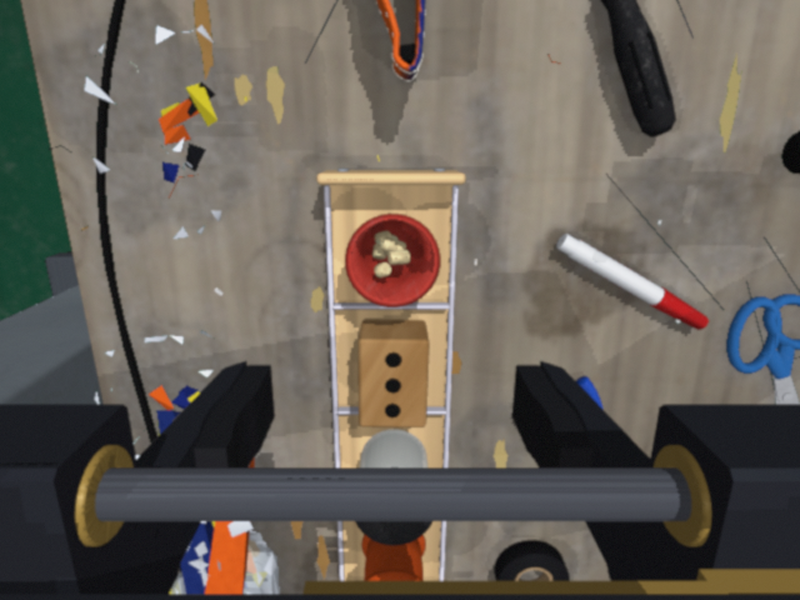

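View pics/s13.png

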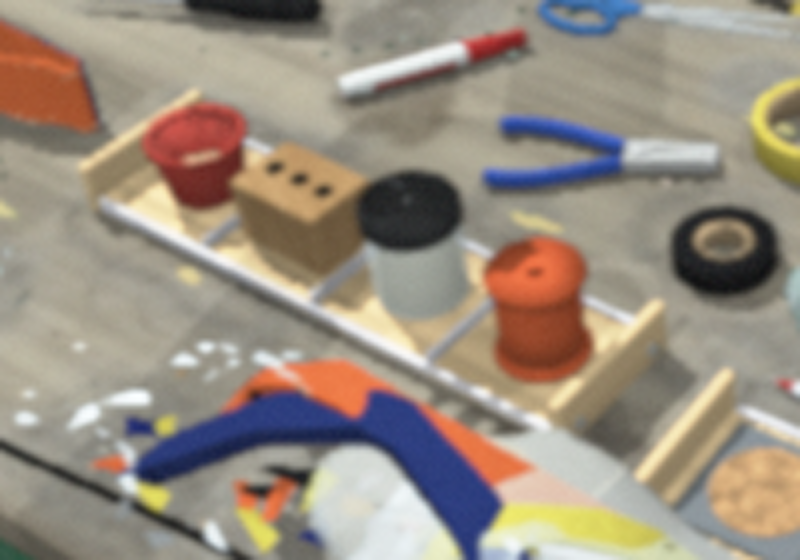

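Request:
move_arm(targets=[[0,0,0,0,0,0],[0,0,0,0,0,0],[0,0,0,0,0,0],[0,0,0,0,0,0]])

```text
clock: 29.25
ee_pos: [0.5792, 0.3319, 0.2406]
ee_rot: [0.002, 0.712, 0.702, 0.005]
contact_force: [-0.0, 0.1, -0.4]
width: 0.0773
```

Run:
```python
from h import *
to([.5,.3,.25],0); print(env.job_done())
```

```text
clock 29.25 pos [0.5792 0.3319 0.2406] w 0.0773 F [-0.   0.1 -0.4]
 -> [-32.9 -78.7 -10.4] [ 0.01  -0.004 -0.013]
the job is handed in; nothing more can be done
None
```

I moved all four things to the empty rack in reverse order and handed the job in at 29.3 s. The starting row, left to right, was spool, jar, block, cup. It is now cup, block, jar, spool.

The last wrist and scene pictures show all four upright, one to a bay. The block's long side lies along the rack. The tops I could check lie within about 2 mm of where I aimed. The gripper is about 20 cm above the rack, touching nothing, with the measured force near zero. No force reading went above about 7 N during the job.

One measurement disagreed: the top camera put the block about 4 mm nearer the robot and further left than the wrist camera did. I gripped by the wrist value, and the block came out centred in its bay. No check failed.

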